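Show the panel meter to the inspection camera

TASK

Pull the panel-meter module (the flat-topped one with the needle dial) out of its socket in the demonstration base and hold it up in the air before the inspection camera: the middle of its window at the camera's focus point, 12 cm straight in front of the lens, dial facing square into the sloping lens and right way up. Keep everything off the window, do not touch the camera or its stand, and leave all the other things where they are. Finish while holding the meter still there; do not put it down or let go.

Things in the scene. Friction and masses are not known exactly. Their poses are not given: they have to be found in the camera images.
- meter_center (a point): Centre of the panel-meter module: upright grey block 30 mm thick (x) x 46 mm wide (y) x 60 mm tall (z), 90 to 170 g, flat plain top, white needle dial behind a clear window on its +x face. This point is half-way up the block and, at the start, 65 mm above the table. The two plain 30 x 60 mm sides (+y and -y) are free to grip, 46 mm apart. Axes as meter.
- window: The clear window over the dial: 36 mm wide x 44 mm tall x 3 mm, on the meter's +x face. Origin at the window's centre, 16.5 mm ahead (+x) of and 4 mm above meter_center; axes as the meter's: x straight out of the dial, y across it, z up the dial. Nothing may touch it.
- board: Demonstration base, fixed: black block in a light wooden frame, 236 x 156 x 35 mm, origin at the centre of its underside. Three sockets 65 mm apart along its x hold three modules one behind another (35 mm gaps), axes parallel to the base's; which module is in which socket varies.
- camera: Inspection camera's head, fixed; place, heading and height vary. Origin: centre of the lens's front glass, 270 to 310 mm above the table. Barrel 34 mm across with a 44 mm ring, white body 60 x 50 x 46 mm behind. It looks along its -x, which slopes 25 degrees below level, roughly back towards the robot; its y is level, its z points up, leaning 25 degrees towards where it looks. Do not touch.
- view_point (a point): Focus point: in the air, 120 mm straight in front of the lens glass on its line of sight, (-120, 0, 0) mm in the camera's frame, 51 mm lower than the lens. The window's middle belongs here, the meter's x, y, z axes pointing the same way as the camera's x, y, z (dial square to the lens, right way up: the meter leans 25 degrees back, its top away from the camera).
- stand: The camera's column stand, fixed: steel foot 110 x 130 x 16 mm, column 20 mm across rising to 391 mm, 130 mm behind the lens (horizontally, along +x of the stand); origin on the table, plumb under the lens glass. Do not touch it.
- carriage: The black clamp that carries the camera on the column, fixed: 36 mm cube with a small knob, centred 45 mm above the lens's height on the column; its origin is the lens glass centre, z upright. Do not touch it.
- knob_module: Another module, same block as the meter but with a round black knob 22 mm across and 12 mm tall on its top and no dial; in another socket; loose; leave it alone; its origin is the centre of its underside (without the plug).
- post_module: Another module, same block but with two brass terminal posts 12 mm across and 12 mm tall on its top and no dial; in another socket; loose; leave it alone; its origin is the centre of its underside (without the plug).
- multimeter: Black hand multimeter lying flat, 150 x 80 x 34 mm with a dial 6 mm higher; loose; leave it alone; its origin is the centre of its underside.
- tape: Roll of tape lying flat, 68 mm across, 19 mm high; loose; leave it alone; its origin is the centre of its underside.
- screwdriver: Screwdriver lying flat; loose; leave it alone; its origin is the centre of its underside.
- jar: Upright closed jar, 52 mm across, 75 mm tall; loose; leave it alone; its origin is the centre of its underside.
- tray: Small divided parts tray, 110 x 80 x 28 mm; loose; leave it alone; its origin is the centre of its underside.
- meter: The panel-meter module itself (see meter_center); origin at the centre of the block's underside; x out of the dial, y across, z up. Below it a plug 14 x 24 mm (x, y) reaches 12 mm into a socket of the base with 0.5 mm play all round; nothing latches it, it pulls straight up. At the start it stands upright, dial facing the base's +x (roughly away from the robot).

How it is judged (in metres and radians):
On the way:
1. the meter is gripped and pulled clear of its socket (height (world z) of meter_center above 0.095 m and contact force between meter and the fingers above 1 N and contact force between meter and board below 0.1 N), for 0.1 s.
At the end, for the whole second after the job is handed in: The meter is held still by the fingers in the air, its centre more than 170 mm above the table, the window's centre within 20 mm of the camera's focus point, the dial facing the lens, its outward and sideways axes each within 0.18 rad (10 degrees) of the camera's, right way up (distance between window and view_point below 0.02 m and angle between the x axis of window and the x axis of camera, either way round below 0.18 rad and angle between the y axis of window and the y axis of camera, either way round below 0.18 rad and angle between window's own x axis and vertical below 1.4 rad and angle between window's own z axis and vertical below 0.7 rad and height (world z) of meter_center above 0.17 m and contact force between meter and the fingers above 1 N and linear speed of meter below 0.03 m/s and angular speed of meter below 0.2 rad/s); the arm keeps its last pose, push and grip.
It fails at once if something touched the meter's window (contact force between window and anything else above 0.5 N).
It fails at once if the camera or its stand was touched (contact force between any of stand, carriage and anything else above 1 N).
It fails at once if another thing was disturbed (moved more than 15 mm or tipped) (distance of any of knob_module, post_module, multimeter, tape, screwdriver, jar, tray from where it was at the start of the episode above 0.015 m or angle between any of knob_module, post_module, multimeter, tape, jar, tray's own z axis and vertical above 0.25 rad).
It also fails if it takes over 32 s, if anything falls off the work surface, if the arm or the gripper's body presses on something with over 40 N, if the wrist force passes 120 N, or if a joint passes its speed limit or range.

ROBOT

A 6-joint arm with a two-finger parallel gripper is mounted at the origin on the work surface. World frame = base frame: x ahead of the robot, y to its left, z up, the work surface at z = 0. Lengths are in mm, angles in rad, forces in N, time in s.
With the tool pointing down it reaches from about 250 to 775 mm from the base axis. Payload 4 kg.
Tool frame: the origin (TCP) lies midway between the tips of the shut fingers; the grasp point (between the pads) lies 19 mm behind it; z points along the fingers, y is the line along which they close (so a half turn about z gives the same grasp; the last joint's range is limited). The gripper opens to 85 mm and grips with 20 to 120 N. Pads are 22 mm wide; open, the fingers measure 114 mm over their backs; the gripper's body (76 mm by 85 mm) begins 54 mm behind the grasp point. The pads swing forward as they close: fully open they stand 13 mm farther back than shut.
Start: joints at [-1.33, 0.087, 1.371, -0, 1.684, -0.103], TCP at [185.385, -517.832, 231.341] pointing down, gripper open.
Joint ranges: [-3.1, 3.1], [-0.76, 2.03], [0.27, 2.55], [-1.08, 4.22], [0.17, 2.65], [-2.57, 2.57]. Speed limits (rad/s): [2.79, 2.79, 3.14, 3.14, 3.14, 3.14].

INTERFACE

Orientations are given as a unit quaternion [w, x, y, z].
In Python, from station import manip gives the robot as it stands.
- The arm moves only by the tool play_rows, never from a script. Its argument "commands" is a list of rows, each an object with "linear": the shift along the tool's x, y, z in m, a list of three; "turn": the turn, a rotation vector about the tool's x, y, z in rad, a list of three. In form: [{"linear": [tx, ty, tz], "turn": [rx, ry, rz]}, ...]. A call has 1 to 8 rows; each row shifts and turns the commanded pose from where the row before left it, along the tool's axes as they then stand; what a row does not reach is not made up. A row lasts 1/12 s, in which the tool goes at most 41.7 mm and 7.16 degrees, less where a joint would pass 70% of its speed; a pose out of reach is approached as far as the arm can. A call with a gripper value outside its range is refused whole. "gripper" is the finger opening in m, from 0 to 0.0854, set as the call begins (left out, the last holds). The fingers move at their own pace and stop on an object; "squeeze" is the grip in N (left out, the last holds). Time passes only in rows, so rows that do not move let the fingers close. It gives the time, the measured TCP pose, the force, the opening and the grip force at its end, in the units of the state.
- manip.get_state(): the state, without advancing time (a new reading comes with each control period).
- manip.read_camera(name): name is "scene" or "top" or "wrist"; returns the picture (480x640x3 uint8, red, green, blue); there is no depth.
- manip.calibration(name): a dict with "fx", "fy", "cx", "cy" (pixels), "k1" (the pictures are not rectified: a ray, as slopes to the right and down, at radius r is drawn at 1 + k1 r^2 times it, then the intrinsics apply), "world_to_cam" (4x4, takes a point from world to camera coordinates). Camera axes: x right, y up, looking along -z (the intrinsics and any distortion apply to the point x, -y, -z); pixel columns grow to the right and rows downward; lengths in mm; the calibration is good to about 2 mm. A picture is of the moment at which its call begins: read the wrist's pose just before it. calibration takes no time and is no camera call; for the wrist camera it gives the pose at the moment of the call.
- manip.job_done(): hands the job in; it is judged then, once.
The state is a dict: "clock": time; "joint_positions": joint angles; "qd": joint speeds; "effort": joint torques, N m; "tcp_pos": TCP position; "ee_rot": TCP orientation; "contact_force": force on the tool from outside, world axes, zero at the start; "torque": the same for the moment, N m; "gripper_width": finger opening in mm; "gripper_force": force on a finger pad.
Only numpy, scipy, OpenCV 4.12 (cv2) and the standard library are available. Lean on these libraries where they do the work, as an engineer would, in place of code of your own. Each camera call takes 0.05 s, during which the arm holds its last target. There are 200 camera calls.

## Working session

There is one attempt and no reset: what is moved stays moved. The work goes in short steps, Python scripts to look and compute and a tool call to move; the robot and the scene stay as the last step left them, time stands still between calls to the robot, and variables do not carry over. Pictures are saved under pics/ and viewed, at most 10 in all, crops included, and the job is handed in when it is done.

Besides the shell and the picture viewer there is one more tool, called after "Emit:" as name(argument=value, ...), one argument or row to a line, values as JSON. play_rows: Moves the arm, as the interface text tells. Its arguments: {"type":"object","properties":{"commands":{"type":"array"},"gripper":{"type":"number"},"squeeze":{"type":"number"}},"required":["commands"]}

```bash
mkdir -p pics; ls
python3 - <<'E'
from station import manip
import cv2
for n in("scene","top"):
    im=manip.read_camera(n); cv2.imwrite(f"pics/{n}0.png",im[:,:,::-1]); c=manip.calibration(n); print(n,c)
print(manip.get_state())
E
```

```text
pics
scene {'fx': 452.9089489371526, 'fy': 452.9089489371526, 'cx': 335.85005719171886, 'cy': 237.84522586567627, 'k1': -0.005013210433810129, 'world_to_cam': array([[-7.36345372e-01,  6.76496619e-01,  1.21580087e-02,
         3.86090358e+02],
       [-4.04992466e-01, -4.55073870e-01,  7.93025142e-01,
         7.65705056e+01],
       [ 5.42011620e-01,  5.79016491e-01,  6.09067572e-01,
        -1.57943746e+03],
       [ 0.00000000e+00,  0.00000000e+00,  0.00000000e+00,
         1.00000000e+00]])}
top {'fx': 540.945337386357, 'fy': 540.945337386357, 'cx': 331.7085351829524, 'cy': 239.50057287574248, 'k1': 0.0434811875607985, 'world_to_cam': array([[-4.25999128e-02, -9.99082328e-01,  4.44409324e-03,
         2.86642482e+01],
       [ 9.78991625e-01, -4.08546722e-02,  1.99765596e-01,
        -5.66808837e+02],
       [-1.99400714e-01,  1.28607270e-02,  9.79833637e-01,
        -1.50543418e+03],
       [ 0.00000000e+00,  0.00000000e+00,  0.00000000e+00,
         1.00000000e+00]])}
{'clock': 0.1, 'joint_positions': array([-1.33011929e+00,  8.79152741e-02,  1.37215475e+00, -2.41023971e-05,
        1.68362377e+00, -1.03124108e-01]), 'qd': array([-0.00030246, -0.0010245 , -0.00443927, -0.00149802, -0.00011756,
        0.0006217 ]), 'effort': array([ 1.89902756e-03, -3.53013396e+01, -3.14218855e+01, -7.39158895e-05,
        7.93316402e-03,  2.38015423e-05]), 'tcp_pos': array([ 185.25048827, -517.36302588,  230.21131935]), 'ee_rot': array([-1.04726502e-03,  9.85261130e-01,  1.71053801e-01, -8.41453439e-05]), 'contact_force': array([ 0.29389707,  0.1715003 , -0.47649553]), 'torque': array([0.03323515, 0.02090342, 0.04120947]), 'gripper_force': 0.0, 'gripper_width': 85.52537940236346}
```

View pics/scene0.png

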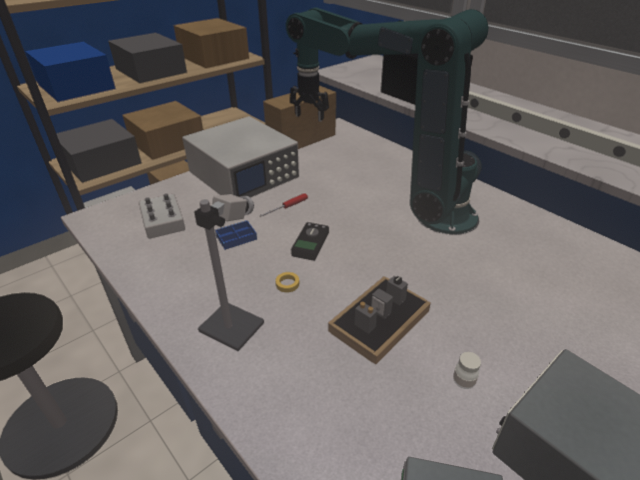

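View pics/top0.png

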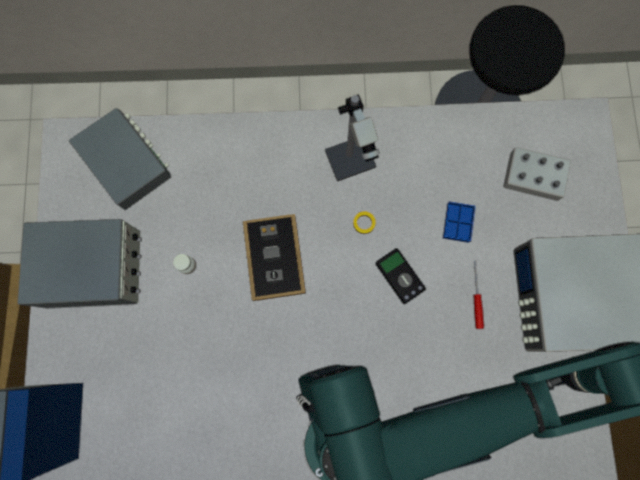

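The middle module (top view ≈ 272,253) looks like the meter. The inspection camera's lens is near (372,155) in the top view and (250,205) in the scene view. I'll enlarge both.

```bash
cat > h.py <<'E'
import numpy as np, cv2
from station import manip
from scipy.spatial.transform import Rotation as R
def ray(c,u,v):
    x=(u-c['cx'])/c['fx'];y=(v-c['cy'])/c['fy'];a,b=x,y
    for _ in range(20):
        k=1+c['k1']*(a*a+b*b);a,b=x/k,y/k
    M=c['world_to_cam'];d=M[:3,:3].T@np.array([a,-b,-1]);o=-M[:3,:3].T@M[:3,3]
    return o,d/np.linalg.norm(d)
def onz(c,u,v,z):
    o,d=ray(c,u,v);return o+d*(z-o[2])/d[2]
def tri(c1,p1,c2,p2):
    o1,d1=ray(c1,*p1);o2,d2=ray(c2,*p2)
    s=np.linalg.lstsq(np.c_[d1,-d2],o2-o1,rcond=None)[0]
    a,b=o1+s[0]*d1,o2+s[1]*d2;return (a+b)/2,np.linalg.norm(a-b)
def proj(c,P):
    p=c['world_to_cam']@np.r_[P,1];a,b=p[0]/-p[2],-p[1]/-p[2];k=1+c['k1']*(a*a+b*b)
    return np.array([c['cx']+c['fx']*a*k,c['cy']+c['fy']*b*k])
def crop(im,x,y,w,h,f): return cv2.resize(im[y:y+h,x:x+w],None,fx=f,fy=f,interpolation=cv2.INTER_CUBIC)
E
python3 - <<'E'
from h import *
t=cv2.imread('pics/top0.png');s=cv2.imread('pics/scene0.png')
a=np.hstack([crop(t,235,205,80,60,5)if 0 else crop(t,235,210,80,60,5),crop(t,330,90,80,60+0,5) if 0 else crop(t,325,95,80,60,5)])
t2=crop(s,325,270,80,60,5);t3=crop(s,190,185,80,60,5)
o=np.vstack([a,np.hstack([t2,t3])]);o=np.clip(o.astype(float)*1.5,0,255).astype('uint8');cv2.imwrite('pics/c1.png',o)
E
```

```text
(no output)
```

View pics/c1.png

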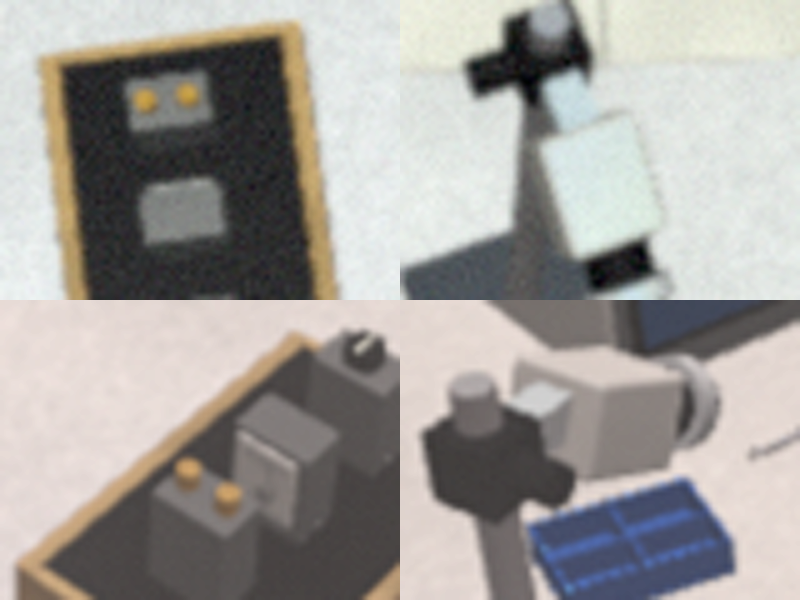

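Run:
```python
from h import *
T=manip.calibration('top');S=manip.calibration('scene')
ct=lambda u,v:((u+.5)/5-.5+235,(v+.5)/5-.5+210); cc=lambda u,v:((u-400+.5)/5-.5+325,(v+.5)/5-.5+95)
cs=lambda u,v:((u+.5)/5-.5+325,(v-300+.5)/5-.5+270); ck=lambda u,v:((u-400+.5)/5-.5+190,(v-300+.5)/5-.5+185)
print('camT',-T['world_to_cam'][:3,:3].T@T['world_to_cam'][:3,3])
tc=[(268,393),(341,433),(303,467),(234,430)]
print('top corners scene z95',[onz(S,*cs(*p),95).round(1) for p in tc], np.mean([onz(S,*cs(*p),95) for p in tc],0))
tt=[(140,185),(218,179),(225,236),(146,244)]
print('top view z95',[onz(T,*ct(*p),95).round(1) for p in tt])
print('tri meter',tri(S,cs(286.5,430.5),T,ct(181,211)))
for n,a,b in [('post L',(146,100),(187,467)),('post R',(188,95),(228,492)),('post L alt',(146,100),(228,492))]: print(n,tri(T,ct(*a),S,cs(*b)))
print('board TL',onz(T,*ct(42,58),35),'TR',onz(T,*ct(299,25),35))
print('col top',tri(T,cc(548,8),S,ck(474,380)), 'carr',tri(T,cc(545,40),S,ck(490,460)))
print('lens',tri(T,cc(652,290),S,ck(707,402)))
print('bodytop far corner',tri(T,cc(635,117),S,ck(600,347)), 'nr',tri(T,cc(663,222),S,ck(683,362)))
```

```text
camT [ 255.93754855   24.84213264 1588.17656777]
top corners scene z95 [array([519.8, 152.6,  95. ]), array([513.6, 196.6,  95. ]), array([545.1, 199.8,  95. ]), array([551.9, 159.4,  95. ])] [532.59357896 177.07592471  95.        ]
top view z95 [array([547.6, 199.9,  95. ]), array([549.2, 156.1,  95. ]), array([516.6, 152.9,  95. ]), array([513.9, 197.1,  95. ])]
tri meter (array([532.03425247, 177.05843777,  94.50139024]), np.float64(0.49830739399719587))
post L (array([597.81970543, 185.03161407, 117.57130832]), np.float64(20.82209834347755))
post R (array([591.61399689, 179.67589325,  96.94018135]), np.float64(20.083253487456986))
post L alt (array([593.49995749, 194.32937341, 107.09035036]), np.float64(0.17889722281733872))
board TL [637.85986584 263.12272968  35.        ] TR [651.67354935 111.45442058  35.        ]
col top (array([841.29273754, -57.8139017 , 395.61542137]), np.float64(3.4605859789074582)) carr (array([842.43354753, -57.4531899 , 357.32276038]), np.float64(5.82102674609883))
lens (array([ 721.06332349, -100.64407971,  314.66883343]), np.float64(23.277373989627723))
bodytop far corner (array([781.18702134, -88.79802031, 377.03506504]), np.float64(30.89844124881833)) nr (array([ 738.08374766, -100.1985224 ,  346.66674122]), np.float64(36.42670716874343))
```

Run:
```python
from h import *
s=manip.get_state();w=manip.calibration('wrist')
q=s['ee_rot'];Rt=R.from_quat([q[1],q[2],q[3],q[0]]).as_matrix();M=w['world_to_cam']
o=-M[:3,:3].T@M[:3,3]
print({k:v for k,v in w.items() if k!='world_to_cam'});print('tool axes',Rt.round(3))
print('cam pos in tool',(Rt.T@(o-s['tcp_pos'])).round(1),'cam axes in tool',(Rt.T@M[:3,:3].T).round(3))
t=cv2.imread('pics/top0.png');s=cv2.imread('pics/scene0.png')
o=np.hstack([crop(t,335,85,56,84,7),crop(s,195,180,56+1,84,7)]);cv2.imwrite('pics/c2.png',np.clip(o.astype(float)*1.5,0,255).astype('uint8'))
```

```text
{'fx': 355.41247069607823, 'fy': 355.41247069607823, 'cx': 317.8910433681967, 'cy': 233.63749260424464, 'k1': 0.007307196707401672}
tool axes [[ 0.941  0.337 -0.001]
 [ 0.337 -0.941  0.002]
 [ 0.    -0.002 -1.   ]]
cam pos in tool [  65.9   -1.  -143. ] cam axes in tool [[-0.001  0.965  0.261]
 [ 1.     0.     0.001]
 [ 0.001  0.261 -0.965]]
```

View pics/c2.png

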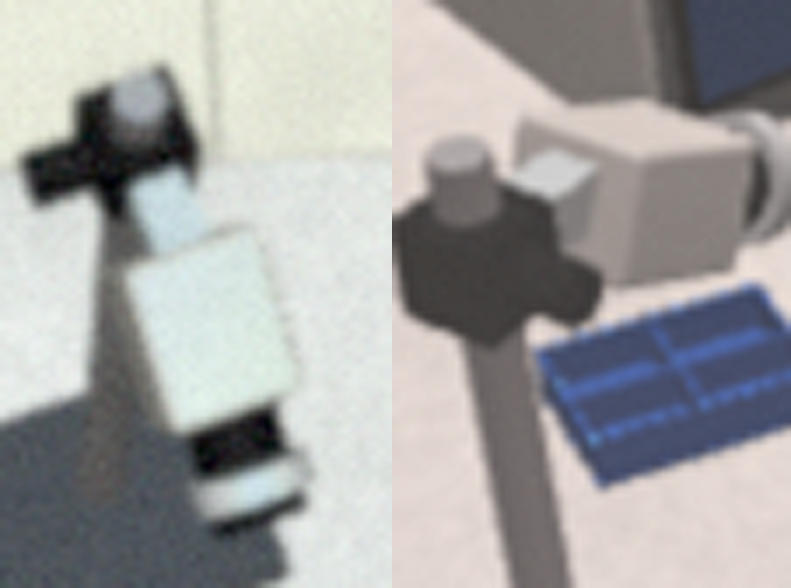

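```bash
cat >> h.py <<'E'
import json
def pose(f,t):
    f,t=np.radians([f,t]);F=np.array([np.cos(f),np.sin(f),0]);Z=np.array([0,0,1.])
    z=np.sin(t)*F-np.cos(t)*Z;x=-(np.cos(t)*F+np.sin(t)*Z);return np.c_[x,np.cross(z,x),z]
def now():
    s=manip.get_state();q=s['ee_rot'];return s['tcp_pos'],R.from_quat([q[1],q[2],q[3],q[0]]).as_matrix()
def rows(way):  # way: list of (pos,f,t,n); starts from the actual pose
    p,r=now();z=r[:,2];x=-r[:,0];f=np.degrees(np.arctan2(x[1],x[0]));t=np.degrees(np.arcsin(np.clip(z@np.r_[x[:2]/np.hypot(*x[:2]),0],-1,1)))
    k=0;prev=(p,r);out=[]
    if way[0][1]-f>185: f+=360
    for P,F,T,n in way:
        P=np.array(P,float)
        for i in range(1,n+1):
            a=i/n;q=p+(P-p)*a;o=pose(f+(F-f)*a,t+(T-t)*a)
            l=(prev[1].T@(q-prev[0])/1000).round(4);w=R.from_matrix(prev[1].T@o).as_rotvec().round(3)
            out.append({"linear":l.tolist(),"turn":w.tolist()});prev=(prev[0]+prev[1]@l*1000,prev[1]@R.from_rotvec(w).as_matrix())
            if np.linalg.norm(l)>.0417 or np.linalg.norm(w)>.125:print('OVER',l,w)
        p,f,t=P,F,T
    for i in range(0,len(out),8):print(json.dumps(out[i:i+8]))
E
python3 - <<'E'
from h import *
rows([((450,-230,350),20,25,27)])
E
```

```text
[{"linear": [0.0128, -0.0067, -0.0044], "turn": [-0.003, -0.016, -0.117]}, {"linear": [0.0135, -0.0052, -0.0047], "turn": [-0.003, -0.016, -0.116]}, {"linear": [0.0138, -0.0036, -0.0048], "turn": [-0.004, -0.017, -0.117]}, {"linear": [0.0141, -0.0019, -0.0052], "turn": [-0.007, -0.016, -0.116]}, {"linear": [0.0142, -0.0002, -0.0053], "turn": [-0.009, -0.016, -0.116]}, {"linear": [0.014, 0.0014, -0.0056], "turn": [-0.01, -0.016, -0.116]}, {"linear": [0.0136, 0.0032, -0.0058], "turn": [-0.012, -0.016, -0.116]}, {"linear": [0.0131, 0.0047, -0.006], "turn": [-0.014, -0.016, -0.116]}]
[{"linear": [0.0124, 0.0063, -0.006], "turn": [-0.016, -0.016, -0.115]}, {"linear": [0.0114, 0.0077, -0.0062], "turn": [-0.018, -0.017, -0.115]}, {"linear": [0.0104, 0.0092, -0.0062], "turn": [-0.02, -0.016, -0.115]}, {"linear": [0.0091, 0.0103, -0.0061], "turn": [-0.021, -0.016, -0.115]}, {"linear": [0.0078, 0.0115, -0.0061], "turn": [-0.023, -0.016, -0.114]}, {"linear": [0.0063, 0.0125, -0.0059], "turn": [-0.026, -0.016, -0.114]}, {"linear": [0.0048, 0.0132, -0.0056], "turn": [-0.027, -0.016, -0.113]}, {"l
[... 177 characters left out ...]
46], "turn": [-0.033, -0.017, -0.112]}, {"linear": [-0.0019, 0.0145, -0.0041], "turn": [-0.034, -0.016, -0.111]}, {"linear": [-0.0036, 0.0143, -0.0035], "turn": [-0.036, -0.016, -0.111]}, {"linear": [-0.0051, 0.0139, -0.0029], "turn": [-0.038, -0.016, -0.11]}, {"linear": [-0.0068, 0.0133, -0.0024], "turn": [-0.04, -0.016, -0.11]}, {"linear": [-0.0081, 0.0127, -0.0017], "turn": [-0.041, -0.016, -0.108]}, {"linear": [-0.0096, 0.0117, -0.001], "turn": [-0.043, -0.017, -0.109]}]
[{"linear": [-0.0107, 0.0106, -0.0004], "turn": [-0.045, -0.016, -0.107]}, {"linear": [-0.0118, 0.0095, 0.0002], "turn": [-0.047, -0.016, -0.107]}, {"linear": [-0.0128, 0.0081, 0.0009], "turn": [-0.048, -0.016, -0.106]}]
```

Run:
```python
from h import *
rows([((450,-190,350),0,25,24)])
```

```text
[{"linear": [0.015, -0.0091, -0.005], "turn": [-0.003, -0.018, -0.117]}, {"linear": [0.0158, -0.0073, -0.0052], "turn": [-0.003, -0.018, -0.116]}, {"linear": [0.0165, -0.0055, -0.0056], "turn": [-0.005, -0.019, -0.117]}, {"linear": [0.0169, -0.0034, -0.0059], "turn": [-0.008, -0.018, -0.116]}, {"linear": [0.0171, -0.0014, -0.0063], "turn": [-0.009, -0.018, -0.116]}, {"linear": [0.017, 0.0006, -0.0066], "turn": [-0.012, -0.018, -0.116]}, {"linear": [0.0167, 0.0027, -0.0068], "turn": [-0.014, -0.018, -0.116]}, {"linear": [0.0162, 0.0047, -0.0071], "turn": [-0.015, -0.019, -0.115]}]
[{"linear": [0.0153, 0.0066, -0.0073], "turn": [-0.018, -0.018, -0.115]}, {"linear": [0.0144, 0.0084, -0.0074], "turn": [-0.021, -0.018, -0.115]}, {"linear": [0.0131, 0.0102, -0.0075], "turn": [-0.022, -0.018, -0.115]}, {"linear": [0.0118, 0.0117, -0.0075], "turn": [-0.024, -0.018, -0.114]}, {"linear": [0.0102, 0.0133, -0.0073], "turn": [-0.026, -0.018, -0.113]}, {"linear": [0.0085, 0.0144, -0.0072], "turn": [-0.028, -0.019, -0.114]}, {"linear": [0.0067, 0.0155, -0.0069], "turn": [-0.031, -0.018, -0.112]}, {"linear": [0.0047, 0.0164, -0.0065], "turn": [-0.032, -0.018, -0.112]}]
[{"linear": [0.0028, 0.017, -0.0061], "turn": [-0.035, -0.018, -0.111]}, {"linear": [0.0007, 0.0173, -0.0054], "turn": [-0.036, -0.018, -0.111]}, {"linear": [-0.0012, 0.0176, -0.0049], "turn": [-0.039, -0.018, -0.11]}, {"linear": [-0.0033, 0.0175, -0.0041], "turn": [-0.04, -0.018, -0.11]}, {"linear": [-0.0053, 0.0171, -0.0033], "turn": [-0.042, -0.019, -0.108]}, {"linear": [-0.0071, 0.0166, -0.0026], "turn": [-0.045, -0.018, -0.108]}, {"linear": [-0.0089, 0.0158, -0.0016], "turn": [-0.046, -0.018, -0.107]}, {"linear": [-0.0106, 0.0148, -0.0008], "turn": [-0.048, -0.018, -0.106]}]
```

Emit:
play_rows(
  commands=[
    {"linear":[0.015,-0.0091,-0.005],"turn":[-0.003,-0.018,-0.117]},
    {"linear":[0.0158,-0.0073,-0.0052],"turn":[-0.003,-0.018,-0.116]},
    {"linear":[0.0165,-0.0055,-0.0056],"turn":[-0.005,-0.019,-0.117]},
    {"linear":[0.0169,-0.0034,-0.0059],"turn":[-0.008,-0.018,-0.116]},
    {"linear":[0.0171,-0.0014,-0.0063],"turn":[-0.009,-0.018,-0.116]},
    {"linear":[0.017,0.0006,-0.0066],"turn":[-0.012,-0.018,-0.116]},
    {"linear":[0.0167,0.0027,-0.0068],"turn":[-0.014,-0.018,-0.116]},
    {"linear":[0.0162,0.0047,-0.0071],"turn":[-0.015,-0.019,-0.115]},
  ],
  gripper=0.0854,
)

```text
clock: 0.77
tcp_pos: [274.1, -407.6, 270.6]
ee_rot: [0.044, 0.799, 0.596, -0.059]
contact_force: [0.5, -1.2, -0.5]
gripper_width: 85.1
gripper_force: 0.0
```

Emit:
play_rows(
  commands=[
    {"linear":[0.0153,0.0066,-0.0073],"turn":[-0.018,-0.018,-0.115]},
    {"linear":[0.0144,0.0084,-0.0074],"turn":[-0.021,-0.018,-0.115]},
    {"linear":[0.0131,0.0102,-0.0075],"turn":[-0.022,-0.018,-0.115]},
    {"linear":[0.0118,0.0117,-0.0075],"turn":[-0.024,-0.018,-0.114]},
    {"linear":[0.0102,0.0133,-0.0073],"turn":[-0.026,-0.018,-0.113]},
    {"linear":[0.0085,0.0144,-0.0072],"turn":[-0.028,-0.019,-0.114]},
    {"linear":[0.0067,0.0155,-0.0069],"turn":[-0.031,-0.018,-0.112]},
    {"linear":[0.0047,0.0164,-0.0065],"turn":[-0.032,-0.018,-0.112]},
  ],
)

```text
clock: 1.43
tcp_pos: [362.2, -298.2, 310.5]
ee_rot: [0.13, 0.442, 0.885, -0.066]
contact_force: [0.4, -0.1, 0.5]
gripper_width: 85.1
gripper_force: 0.0
```

Emit:
play_rows(
  commands=[
    {"linear":[0.0028,0.017,-0.0061],"turn":[-0.035,-0.018,-0.111]},
    {"linear":[0.0007,0.0173,-0.0054],"turn":[-0.036,-0.018,-0.111]},
    {"linear":[-0.0012,0.0176,-0.0049],"turn":[-0.039,-0.018,-0.11]},
    {"linear":[-0.0033,0.0175,-0.0041],"turn":[-0.04,-0.018,-0.11]},
    {"linear":[-0.0053,0.0171,-0.0033],"turn":[-0.042,-0.019,-0.108]},
    {"linear":[-0.0071,0.0166,-0.0026],"turn":[-0.045,-0.018,-0.108]},
    {"linear":[-0.0089,0.0158,-0.0016],"turn":[-0.046,-0.018,-0.107]},
    {"linear":[-0.0106,0.0148,-0.0008],"turn":[-0.048,-0.018,-0.106]},
  ],
)

```text
clock: 2.1
tcp_pos: [450.1, -189.2, 350.5]
ee_rot: [0.217, -0.003, 0.976, -0.001]
contact_force: [0.3, -0.3, 0.0]
gripper_width: 85.6
gripper_force: 0.0
```

Run:
```python
from h import *
import pickle
w=manip.calibration('wrist');im=manip.read_camera('wrist');cv2.imwrite('pics/w1.png',im[:,:,::-1]);pickle.dump(w,open('w1.pkl','wb'))
s=manip.get_state();print(s['joint_positions'].round(2),s['tcp_pos'],s['clock'])
rows([((500,40,350),5,25,8)])
```

```text
[-0.7  -0.33  1.57  0.28  1.56 -2.24] [ 451.38315861 -188.45252603  351.19359269] 2.15
[{"linear": [-0.0057, 0.0285, 0.0028], "turn": [-0.006, 0.0, -0.009]}, {"linear": [-0.006, 0.0284, 0.003], "turn": [-0.004, 0.001, -0.008]}, {"linear": [-0.0062, 0.0284, 0.0031], "turn": [-0.004, 0.0, -0.009]}, {"linear": [-0.0065, 0.0283, 0.0031], "turn": [-0.004, 0.001, -0.009]}, {"linear": [-0.0067, 0.0282, 0.0033], "turn": [-0.004, 0.0, -0.008]}, {"linear": [-0.0069, 0.0281, 0.0035], "turn": [-0.004, 0.0, -0.009]}, {"linear": [-0.0072, 0.0281, 0.0035], "turn": [-0.004, 0.001, -0.008]}, {"linear": [-0.0075, 0.028, 0.0036], "turn": [-0.004, 0.0, -0.009]}]
```

View pics/w1.png

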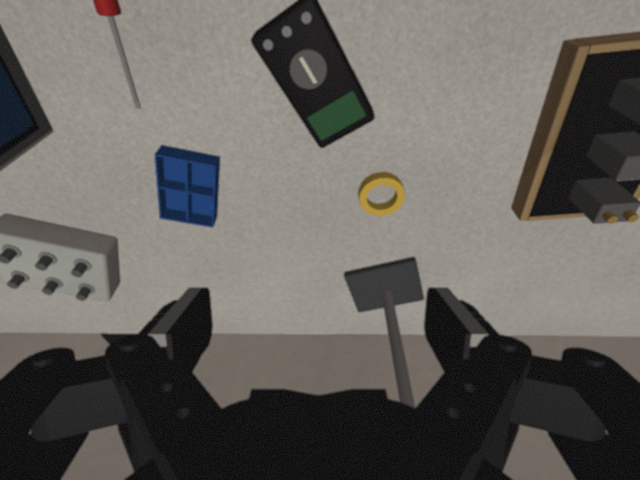

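The scene shows everything well, but the gripper itself hides the inspection camera in this pose. I'll turn the tool round, which also suits joint 6, and look at the lens from there.

Run:
```python
from h import *
rows([((515,-150,350),-160,-45,28)])
```

```text
[{"linear": [-0.0021, 0.0014, 0.001], "turn": [0.039, 0.044, 0.091]}, {"linear": [-0.0019, 0.0015, 0.0009], "turn": [0.036, 0.044, 0.094]}, {"linear": [-0.0019, 0.0018, 0.0007], "turn": [0.033, 0.043, 0.094]}, {"linear": [-0.0016, 0.002, 0.0006], "turn": [0.028, 0.044, 0.096]}, {"linear": [-0.0016, 0.0021, 0.0004], "turn": [0.024, 0.044, 0.098]}, {"linear": [-0.0013, 0.0023, 0.0004], "turn": [0.02, 0.043, 0.098]}, {"linear": [-0.0011, 0.0024, 0.0002], "turn": [0.015, 0.044, 0.099]}, {"linear": [-0.0008, 0.0025, 0.0002], "turn": [0.012, 0.044, 0.099]}]
[{"linear": [-0.0007, 0.0026, 0.0001], "turn": [0.006, 0.044, 0.1]}, {"linear": [-0.0003, 0.0026, 0.0], "turn": [0.003, 0.043, 0.1]}, {"linear": [-0.0001, 0.0026, 0.0001], "turn": [-0.002, 0.044, 0.1]}, {"linear": [0.0001, 0.0027, 0.0], "turn": [-0.007, 0.044, 0.1]}, {"linear": [0.0005, 0.0026, 0.0001], "turn": [-0.01, 0.043, 0.1]}, {"linear": [0.0006, 0.0026, 0.0001], "turn": [-0.015, 0.044, 0.099]}, {"linear": [0.001, 0.0025, 0.0002], "turn": [-0.02, 0.044, 0.098]}, {"linear": [0.0011, 0.0023, 0.0003], "turn": [-0.023, 0.044, 0.097]}]
[{"linear": [0.0014, 0.0023, 0.0004], "turn": [-0.028, 0.043, 0.097]}, {"linear": [0.0015, 0.0021, 0.0006], "turn": [-0.032, 0.044, 0.094]}, {"linear": [0.0017, 0.0019, 0.0006], "turn": [-0.037, 0.044, 0.094]}, {"linear": [0.0019, 0.0017, 0.0008], "turn": [-0.04, 0.044, 0.091]}, {"linear": [0.0019, 0.0015, 0.001], "turn": [-0.044, 0.043, 0.09]}, {"linear": [0.0021, 0.0013, 0.0011], "turn": [-0.048, 0.044, 0.088]}, {"linear": [0.0021, 0.0011, 0.0013], "turn": [-0.052, 0.044, 0.086]}, {"linear": [0.0021, 0.0008, 0.0014], "turn": [-0.056, 0.043, 0.083]}]
[{"linear": [0.0021, 0.0005, 0.0015], "turn": [-0.059, 0.044, 0.081]}, {"linear": [0.002, 0.0003, 0.0016], "turn": [-0.062, 0.044, 0.078]}, {"linear": [0.0021, 0.0, 0.0018], "turn": [-0.066, 0.044, 0.075]}, {"linear": [0.0019, -0.0002, 0.0018], "turn": [-0.07, 0.043, 0.073]}]
```

Emit:
play_rows(
  commands=[
    {"linear":[-0.0021,0.0014,0.001],"turn":[0.039,0.044,0.091]},
    {"linear":[-0.0019,0.0015,0.0009],"turn":[0.036,0.044,0.094]},
    {"linear":[-0.0019,0.0018,0.0007],"turn":[0.033,0.043,0.094]},
    {"linear":[-0.0016,0.002,0.0006],"turn":[0.028,0.044,0.096]},
    {"linear":[-0.0016,0.0021,0.0004],"turn":[0.024,0.044,0.098]},
    {"linear":[-0.0013,0.0023,0.0004],"turn":[0.02,0.043,0.098]},
    {"linear":[-0.0011,0.0024,0.0002],"turn":[0.015,0.044,0.099]},
    {"linear":[-0.0008,0.0025,0.0002],"turn":[0.012,0.044,0.099]},
  ],
)

```text
clock: 2.82
tcp_pos: [468.2, -179.1, 349.7]
ee_rot: [0.038, 0.392, 0.919, -0.019]
contact_force: [-0.3, -0.3, 0.2]
gripper_width: 85.6
gripper_force: 0.0
```

Emit:
play_rows(
  commands=[
    {"linear":[-0.0007,0.0026,0.0001],"turn":[0.006,0.044,0.1]},
    {"linear":[-0.0003,0.0026,0.0],"turn":[0.003,0.043,0.1]},
    {"linear":[-0.0001,0.0026,0.0001],"turn":[-0.002,0.044,0.1]},
    {"linear":[0.0001,0.0027,0.0],"turn":[-0.007,0.044,0.1]},
    {"linear":[0.0005,0.0026,0.0001],"turn":[-0.01,0.043,0.1]},
    {"linear":[0.0006,0.0026,0.0001],"turn":[-0.015,0.044,0.099]},
    {"linear":[0.001,0.0025,0.0002],"turn":[-0.02,0.044,0.098]},
    {"linear":[0.0011,0.0023,0.0003],"turn":[-0.023,0.044,0.097]},
  ],
)

```text
clock: 3.48
tcp_pos: [486.8, -169.0, 348.9]
ee_rot: [-0.093, 0.714, 0.687, 0.092]
contact_force: [-0.0, -0.1, -0.8]
gripper_width: 85.5
gripper_force: 0.0
```

Emit:
play_rows(
  commands=[
    {"linear":[0.0014,0.0023,0.0004],"turn":[-0.028,0.043,0.097]},
    {"linear":[0.0015,0.0021,0.0006],"turn":[-0.032,0.044,0.094]},
    {"linear":[0.0017,0.0019,0.0006],"turn":[-0.037,0.044,0.094]},
    {"linear":[0.0019,0.0017,0.0008],"turn":[-0.04,0.044,0.091]},
    {"linear":[0.0019,0.0015,0.001],"turn":[-0.044,0.043,0.09]},
    {"linear":[0.0021,0.0013,0.0011],"turn":[-0.048,0.044,0.088]},
    {"linear":[0.0021,0.0011,0.0013],"turn":[-0.052,0.044,0.086]},
    {"linear":[0.0021,0.0008,0.0014],"turn":[-0.056,0.043,0.083]},
  ],
)

```text
clock: 4.15
tcp_pos: [504.8, -158.7, 348.2]
ee_rot: [-0.109, 0.891, 0.34, 0.279]
contact_force: [-0.0, 0.1, -0.2]
gripper_width: 85.8
gripper_force: 0.0
```

Emit:
play_rows(
  commands=[
    {"linear":[0.0021,0.0005,0.0015],"turn":[-0.059,0.044,0.081]},
    {"linear":[0.002,0.0003,0.0016],"turn":[-0.062,0.044,0.078]},
    {"linear":[0.0021,0.0,0.0018],"turn":[-0.066,0.044,0.075]},
    {"linear":[0.0019,-0.0002,0.0018],"turn":[-0.07,0.043,0.073]},
  ],
)

```text
clock: 4.48
tcp_pos: [513.6, -153.4, 348.0]
ee_rot: [-0.064, 0.912, 0.151, 0.376]
contact_force: [0.4, 0.3, -0.0]
gripper_width: 85.5
gripper_force: 0.0
```

Run:
```python
from h import *
import pickle
w=manip.calibration('wrist');im=manip.read_camera('wrist');cv2.imwrite('pics/w2.png',im[:,:,::-1]);pickle.dump(w,open('w2.pkl','wb'))
s=manip.get_state();print(s['joint_positions'].round(2),s['tcp_pos'],s['clock'])
```

```text
[-0.8  -0.32  1.7   0.7   1.42  0.45] [ 512.01291566 -150.73326761  346.14672124] 4.5333
```

View pics/w2.png

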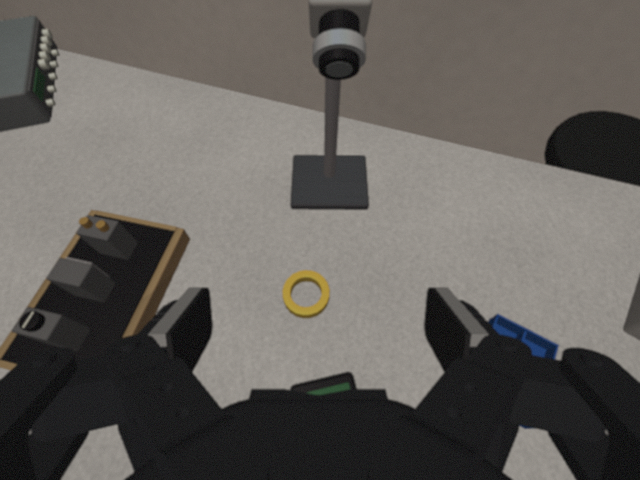

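Lens glass is at (341,66), the column foot spans (292–369, 157–207), and the meter is the middle block at left (82,275). I'll take a second view from the side on the way to the meter.

Run:
```python
from h import *
import pickle
w=pickle.load(open('w2.pkl','rb'))
f=[onz(w,*p,16) for p in [(295,157),(366,157),(369,207),(292,207)]]
print(np.array(f).round(1)); 
for a,b in[(3,0),(2,1)]: d=f[b]-f[a];print('yaw',np.degrees(np.arctan2(d[1],d[0])),np.linalg.norm(d))
for a,b in[(1,0),(2,3)]: d=f[b]-f[a];print('yaw',np.degrees(np.arctan2(-d[0],d[1])),np.linalg.norm(d))
print('col',onz(w,331,178,16)); print('lens',[onz(w,341,66,z).round(1) for z in(270,290,310)])
rows([((480,60,350),-175,-40,8)])
```

```text
[[ 855.8    8.8   16. ]
 [ 896.  -110.3   16. ]
 [ 794.6 -142.6   16. ]
 [ 754.5  -24.3   16. ]]
yaw 18.074114564704225 106.54143191226737
yaw 17.668123433555294 106.44048185732912
yaw 18.682039873890687 125.7398158028238
yaw 18.73320753934008 124.98678915903842
col [831.46412723 -66.03556024  16.        ]
lens [array([773.9, -87.4, 270. ]), array([746.3, -94.8, 290. ]), array([ 718.8, -102.1,  310. ])]
[{"linear": [0.0036, -0.0262, 0.0031], "turn": [-0.029, -0.01, 0.021]}, {"linear": [0.0031, -0.0264, 0.0023], "turn": [-0.021, -0.011, 0.021]}, {"linear": [0.0025, -0.0265, 0.0018], "turn": [-0.02, -0.01, 0.022]}, {"linear": [0.002, -0.0265, 0.0011], "turn": [-0.02, -0.011, 0.022]}, {"linear": [0.0014, -0.0266, 0.0007], "turn": [-0.02, -0.01, 0.022]}, {"linear": [0.0008, -0.0266, 0.0001], "turn": [-0.019, -0.011, 0.022]}, {"linear": [0.0002, -0.0267, -0.0005], "turn": [-0.02, -0.01, 0.022]}, {"linear": [-0.0004, -0.0266, -0.0009], "turn": [-0.019, -0.01, 0.023]}]
```

Emit:
play_rows(
  commands=[
    {"linear":[0.0036,-0.0262,0.0031],"turn":[-0.029,-0.01,0.021]},
    {"linear":[0.0031,-0.0264,0.0023],"turn":[-0.021,-0.011,0.021]},
    {"linear":[0.0025,-0.0265,0.0018],"turn":[-0.02,-0.01,0.022]},
    {"linear":[0.002,-0.0265,0.0011],"turn":[-0.02,-0.011,0.022]},
    {"linear":[0.0014,-0.0266,0.0007],"turn":[-0.02,-0.01,0.022]},
    {"linear":[0.0008,-0.0266,0.0001],"turn":[-0.019,-0.011,0.022]},
    {"linear":[0.0002,-0.0267,-0.0005],"turn":[-0.02,-0.01,0.022]},
    {"linear":[-0.0004,-0.0266,-0.0009],"turn":[-0.019,-0.01,0.023]},
  ],
)

```text
clock: 5.2
tcp_pos: [479.7, 58.5, 352.1]
ee_rot: [-0.013, 0.938, 0.044, 0.342]
contact_force: [0.7, -0.3, -0.2]
gripper_width: 85.4
gripper_force: 0.0
```

Run:
```python
from h import *
import pickle
w=manip.calibration('wrist');im=manip.read_camera('wrist');cv2.imwrite('pics/w3.png',im[:,:,::-1]);pickle.dump(w,open('w3.pkl','wb'))
s=manip.get_state();print(s['joint_positions'].round(2),s['tcp_pos'],s['clock'])
print(proj(w,[718,-102,310]),proj(w,[532,177,95]))
```

```text
[-0.04 -0.56  1.8   0.1   1.21  1.42] [478.61630892  66.53964277 352.85528463] 5.25
[543.91753935  38.60252429] [220.28982684 299.96256164]
```

View pics/w3.png

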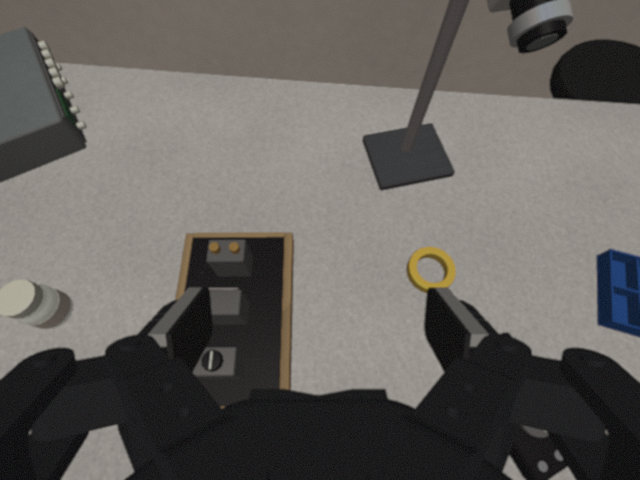

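Lens glass is at (545,38), about 1 px from where my estimate puts it, so the lens is confirmed. The meter top is around (226,301).

Run:
```python
from h import *
import pickle
w2=pickle.load(open('w2.pkl','rb'));w3=pickle.load(open('w3.pkl','rb'))
print(tri(w2,(341,66),w3,(545,38)))
rows([((532,177,190),-175,0,8)])
```

```text
(array([ 717.73553554, -102.37890677,  310.74782301]), np.float64(0.00622095687203532))
[{"linear": [-0.0069, -0.0131, 0.0208], "turn": [-0.0, -0.088, 0.002]}, {"linear": [-0.0052, -0.013, 0.0213], "turn": [-0.002, -0.087, 0.002]}, {"linear": [-0.0032, -0.0131, 0.0216], "turn": [-0.001, -0.088, 0.002]}, {"linear": [-0.0014, -0.0131, 0.0218], "turn": [-0.0, -0.087, 0.002]}, {"linear": [0.0005, -0.0131, 0.0219], "turn": [-0.001, -0.088, 0.002]}, {"linear": [0.0024, -0.0131, 0.0217], "turn": [-0.001, -0.087, 0.002]}, {"linear": [0.0042, -0.0131, 0.0214], "turn": [0.0, -0.088, 0.002]}, {"linear": [0.0061, -0.0132, 0.021], "turn": [-0.0, -0.087, 0.002]}]
```

Emit:
play_rows(
  commands=[
    {"linear":[-0.0069,-0.0131,0.0208],"turn":[0,-0.088,0.002]},
    {"linear":[-0.0052,-0.013,0.0213],"turn":[-0.002,-0.087,0.002]},
    {"linear":[-0.0032,-0.0131,0.0216],"turn":[-0.001,-0.088,0.002]},
    {"linear":[-0.0014,-0.0131,0.0218],"turn":[0,-0.087,0.002]},
    {"linear":[0.0005,-0.0131,0.0219],"turn":[-0.001,-0.088,0.002]},
    {"linear":[0.0024,-0.0131,0.0217],"turn":[-0.001,-0.087,0.002]},
    {"linear":[0.0042,-0.0131,0.0214],"turn":[0,-0.088,0.002]},
    {"linear":[0.0061,-0.0132,0.021],"turn":[0,-0.087,0.002]},
  ],
)

```text
clock: 5.92
tcp_pos: [535.4, 167.6, 187.7]
ee_rot: [0.003, 0.999, 0.039, -0.002]
contact_force: [1.2, -1.4, 0.8]
gripper_width: 85.4
gripper_force: 0.0
```

Emit:
play_rows(
  commands=[
    {"linear":[0,0,0],"turn":[0,0,0]},
    {"linear":[0,0,0],"turn":[0,0,0]},
    {"linear":[0,0,0],"turn":[0,0,0]},
  ],
)

```text
clock: 6.17
tcp_pos: [534.9, 166.8, 188.5]
ee_rot: [0.003, 0.999, 0.039, -0.0]
contact_force: [0.2, -0.5, -0.2]
gripper_width: 85.4
gripper_force: 0.0
```

Run:
```python
from h import *
import pickle
w=manip.calibration('wrist');im=manip.read_camera('wrist');cv2.imwrite('pics/w4.png',im[:,:,::-1]);pickle.dump(w,open('w4.pkl','wb'))
s=manip.get_state();print(s['joint_positions'].round(2),s['tcp_pos'],s['clock']);print(now()[1].round(3))
for x in(-15,15):
  for y in(-23,23):
    a=np.radians(5);print(proj(w,[532+x*np.cos(a)-y*np.sin(a),177+x*np.sin(a)+y*np.cos(a),95]).round(0))
```

```text
[ 0.2   0.12  1.42 -0.    1.6   1.7 ] [534.96471523 166.75708364 190.22316382] 6.2167
[[ 0.997  0.078  0.003]
 [ 0.078 -0.997 -0.004]
 [ 0.003  0.005 -1.   ]]
[337. 259.]
[271. 260.]
[337. 217.]
[269. 218.]
```

View pics/w4.png

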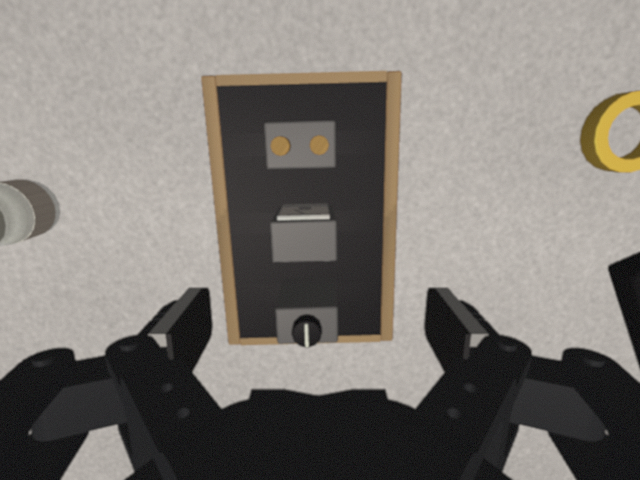

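Run:
```python
from h import *
import pickle
w=pickle.load(open('w4.pkl','rb'));T=manip.calibration('top')
f=np.array([onz(w,*p,95) for p in [(271,222),(337,221),(337,262),(272,262)]]);print(f.round(1),f.mean(0))
d=f[0]-f[1];e=f[3]-f[2];print([np.degrees(np.arctan2(-v[0],v[1])) for v in(d,e)])
g=np.array([onz(w,*p,35) for p in [(203,76),(401,72),(391,340),(231,343)]]);print(g.round(1))
for a,b in((0,1),(3,2)):
  v=g[a]-g[b];print(np.degrees(np.arctan2(-v[0],v[1])),np.linalg.norm(v))
print('tri w/top view',tri(w,(304.2,241.7),T,((181.5)/5-.5+235,211.5/5-.5+210)))
c=f.mean(0)
rows([((c[0],c[1],120),-175,0,4),((c[0],c[1],51),-175,0,8)])
```

```text
[[542.2 200.   95. ]
 [546.4 155.2  95. ]
 [516.9 152.5  95. ]
 [513.4 198.1  95. ]] [529.70919248 176.44204314  95.        ]
[np.float64(5.288047231070344), np.float64(4.359904804501557)]
[[638.7 263.8  35. ]
 [653.5 112.2  35. ]
 [422.2  89.3  35. ]
 [407.8 239.1  35. ]]
5.582623614267813 152.26001094062678
5.496200767818846 150.47175575341535
tri w/top view (array([531.09675904, 176.63046359,  98.92086095]), np.float64(0.3546963989482773))
[{"linear": [-0.0012, -0.0026, 0.0175], "turn": [0.005, -0.001, -0.002]}, {"linear": [-0.0011, -0.0025, 0.0176], "turn": [-0.0, -0.001, -0.003]}, {"linear": [-0.0012, -0.0025, 0.0176], "turn": [-0.0, -0.0, -0.002]}, {"linear": [-0.0011, -0.0025, 0.0175], "turn": [-0.0, -0.001, -0.002]}, {"linear": [0.0, -0.0, 0.0086], "turn": [-0.0, -0.0, -0.0]}, {"linear": [0.0, -0.0, 0.0087], "turn": [-0.0, -0.0, -0.0]}, {"linear": [0.0, -0.0, 0.0086], "turn": [-0.0, -0.0, -0.0]}, {"linear": [0.0, -0.0, 0.0086], "turn": [-0.0, -0.0, -0.0]}]
[{"linear": [0.0, -0.0, 0.0086], "turn": [-0.0, -0.0, -0.0]}, {"linear": [0.0, -0.0, 0.0087], "turn": [-0.0, -0.0, -0.0]}, {"linear": [0.0, -0.0, 0.0086], "turn": [-0.0, -0.0, -0.0]}, {"linear": [0.0, -0.0, 0.0086], "turn": [-0.0, -0.0, -0.0]}]
```

Emit:
play_rows(
  commands=[
    {"linear":[-0.001,-0.0026,0.0175],"turn":[0.005,-0.001,-0.003]},
    {"linear":[-0.001,-0.0025,0.0176],"turn":[0,-0.001,-0.003]},
    {"linear":[-0.001,-0.0025,0.0176],"turn":[0,0,-0.003]},
    {"linear":[-0.001,-0.0025,0.0175],"turn":[0,-0.001,-0.003]},
    {"linear":[0,0,0],"turn":[0,0,0]},
    {"linear":[0,0,0],"turn":[0,0,0]},
  ],
)

```text
clock: 6.72
tcp_pos: [529.4, 176.4, 120.4]
ee_rot: [-0.0, 0.999, 0.045, 0.0]
contact_force: [-0.1, 0.9, 0.7]
gripper_width: 85.6
gripper_force: 0.0
```

Emit:
play_rows(
  commands=[
    {"linear":[0,0,0.0086],"turn":[0,0,0]},
    {"linear":[0,0,0.0087],"turn":[0,0,0]},
    {"linear":[0,0,0.0086],"turn":[0,0,0]},
    {"linear":[0,0,0.0086],"turn":[0,0,0]},
    {"linear":[0,0,0.0086],"turn":[0,0,0]},
    {"linear":[0,0,0.0087],"turn":[0,0,0]},
    {"linear":[0,0,0.0086],"turn":[0,0,0]},
    {"linear":[0,0,0.0086],"turn":[0,0,0]},
  ],
)

```text
clock: 7.38
tcp_pos: [529.5, 176.9, 48.0]
ee_rot: [-0.0, 0.999, 0.045, -0.002]
contact_force: [0.0, -0.5, 0.8]
gripper_width: 85.4
gripper_force: 0.0
```

Emit:
play_rows(
  commands=[
    {"linear":[0,0,0],"turn":[0,0,0]},
    {"linear":[0,0,0],"turn":[0,0,0]},
  ],
)

```text
clock: 7.55
tcp_pos: [529.1, 176.8, 48.3]
ee_rot: [-0.0, 0.999, 0.045, -0.002]
contact_force: [-0.4, -0.3, 0.0]
gripper_width: 85.3
gripper_force: 0.0
```

Emit:
play_rows(
  commands=[
    {"linear":[0,0,0],"turn":[0,0,0]},
    {"linear":[0,0,0],"turn":[0,0,0]},
    {"linear":[0,0,0],"turn":[0,0,0]},
    {"linear":[0,0,0],"turn":[0,0,0]},
    {"linear":[0,0,0],"turn":[0,0,0]},
    {"linear":[0,0,0],"turn":[0,0,0]},
    {"linear":[0,0,0],"turn":[0,0,0]},
    {"linear":[0,0,0],"turn":[0,0,0]},
  ],
  gripper=0.03,
  squeeze=45,
)

```text
clock: 8.22
tcp_pos: [530.3, 176.6, 50.2]
ee_rot: [0.0, 0.999, 0.045, -0.001]
contact_force: [0.9, -3.7, 4.4]
gripper_width: 45.6
gripper_force: 47.0
```

Emit:
play_rows(
  commands=[
    {"linear":[0,0,-0.005],"turn":[0,0,0]},
    {"linear":[0,0,-0.01],"turn":[0,0,0]},
    {"linear":[0,0,-0.015],"turn":[0,0,0]},
    {"linear":[0,0,-0.02],"turn":[0,0,0]},
    {"linear":[0,0,-0.025],"turn":[0,0,0]},
    {"linear":[0,0,-0.025],"turn":[0,0,0]},
    {"linear":[0,0,-0.025],"turn":[0,0,0]},
    {"linear":[0,0,-0.015],"turn":[0,0,0]},
  ],
)

```text
clock: 8.88
tcp_pos: [530.1, 178.0, 191.8]
ee_rot: [-0.001, 0.999, 0.046, -0.001]
contact_force: [0.1, -0.3, -0.9]
gripper_width: 45.1
gripper_force: 47.5
```

Emit:
play_rows(
  commands=[
    {"linear":[0,0,-0.01],"turn":[0,0,0]},
    {"linear":[0,0,0],"turn":[0,0,0]},
    {"linear":[0,0,0],"turn":[0,0,0]},
  ],
)

```text
clock: 9.13
tcp_pos: [529.6, 177.3, 198.6]
ee_rot: [-0.0, 0.999, 0.045, -0.002]
contact_force: [0.2, -0.0, -1.8]
gripper_width: 45.5
gripper_force: 47.5
```

Run:
```python
from h import *
im=manip.read_camera('wrist');w=manip.calibration('wrist');s=manip.read_camera('scene')
p,r=now();print(p,manip.get_state()['gripper_force'],manip.get_state()['joint_positions'].round(2))
S=manip.calibration('scene');u=proj(S,p).astype(int);print(u)
o=np.hstack([cv2.resize(im,(400,300)),crop(s,u[0]-40,u[1]-40,80,60,5)])[:,:,::-1];cv2.imwrite('pics/w5.png',np.clip(o*1.4,0,255).astype('uint8'))
L=np.array([717.7,-102.4,310.7])
ro=pose(18.3-180,-25);x,z=ro[:,0],-ro[:,2]
V=L-120*x;tcp=V-ro@np.array([16.5,0,-19]);print('view',V,'tcp',tcp)
rows([(tcp-60*x,18.3-180,-25,14),(tcp,18.3-180,-25,6)])
```

```text
[529.00405724 176.90156808 197.03577189] 47.480353116989136 [0.22 0.12 1.4  0.   1.63 1.7 ]
[386 264]
view [ 614.44339557 -136.54885695  259.98580859] tcp [ 607.86925881 -138.72304481  235.79275932]
[{"linear": [-0.0002, 0.0238, -0.001], "turn": [-0.0, 0.032, -0.016]}, {"linear": [-0.0006, 0.0239, -0.0009], "turn": [0.0, 0.031, -0.017]}, {"linear": [-0.0009, 0.0238, -0.0011], "turn": [0.002, 0.032, -0.016]}, {"linear": [-0.0013, 0.0238, -0.001], "turn": [0.001, 0.032, -0.016]}, {"linear": [-0.0017, 0.0238, -0.0012], "turn": [0.002, 0.031, -0.016]}, {"linear": [-0.002, 0.0237, -0.0013], "turn": [0.003, 0.032, -0.016]}, {"linear": [-0.0023, 0.0237, -0.0014], "turn": [0.003, 0.032, -0.016]}, {"linear": [-0.0026, 0.0237, -0.0015], "turn": [0.004, 0.031, -0.016]}]
[{"linear": [-0.003, 0.0236, -0.0017], "turn": [0.004, 0.032, -0.016]}, {"linear": [-0.0033, 0.0236, -0.002], "turn": [0.005, 0.032, -0.016]}, {"linear": [-0.0036, 0.0235, -0.0021], "turn": [0.005, 0.031, -0.015]}, {"linear": [-0.0039, 0.0234, -0.0024], "turn": [0.006, 0.032, -0.016]}, {"linear": [-0.0042, 0.0233, -0.0027], "turn": [0.006, 0.031, -0.015]}, {"linear": [-0.0044, 0.0233, -0.0029], "turn": [0.007, 0.032, -0.015]}, {"linear": [0.01, -0.0, -0.0], "turn": [-0.0, 0.0, 0.0]}, {"linear": [0.01, -0.0, -0.0], "turn": [-0.0, 0.0, 0.0]}]
[{"linear": [0.01, -0.0, -0.0], "turn": [-0.0, 0.0, 0.0]}, {"linear": [0.01, 0.0, -0.0], "turn": [-0.0, 0.0, 0.0]}, {"linear": [0.01, 0.0, -0.0], "turn": [-0.0, 0.0, 0.0]}, {"linear": [0.01, 0.0, -0.0], "turn": [-0.0, 0.0, 0.0]}]
```

View pics/w5.png

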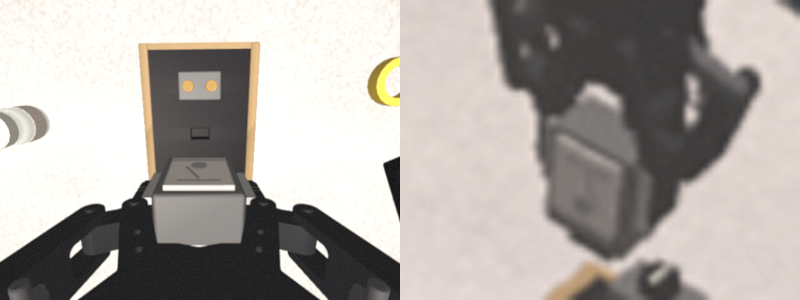

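The meter hangs straight in the grip, clear of its socket. Now I'll carry it to a stand-off point 60 mm short of the focus point.

Emit:
play_rows(
  commands=[
    {"linear":[-0.0002,0.0238,-0.001],"turn":[0,0.032,-0.016]},
    {"linear":[-0.0006,0.0239,-0.0009],"turn":[0,0.031,-0.017]},
    {"linear":[-0.0009,0.0238,-0.0011],"turn":[0.002,0.032,-0.016]},
    {"linear":[-0.0013,0.0238,-0.001],"turn":[0.001,0.032,-0.016]},
    {"linear":[-0.0017,0.0238,-0.0012],"turn":[0.002,0.031,-0.016]},
    {"linear":[-0.002,0.0237,-0.0013],"turn":[0.003,0.032,-0.016]},
    {"linear":[-0.0023,0.0237,-0.0014],"turn":[0.003,0.032,-0.016]},
    {"linear":[-0.0026,0.0237,-0.0015],"turn":[0.004,0.031,-0.016]},
  ],
)

```text
clock: 9.9
tcp_pos: [544.5, -13.9, 204.7]
ee_rot: [-0.014, 0.986, 0.11, 0.123]
contact_force: [0.5, -0.3, -1.2]
gripper_width: 45.9
gripper_force: 47.5
```

Emit:
play_rows(
  commands=[
    {"linear":[-0.003,0.0236,-0.0017],"turn":[0.004,0.032,-0.016]},
    {"linear":[-0.0033,0.0236,-0.002],"turn":[0.005,0.032,-0.016]},
    {"linear":[-0.0036,0.0235,-0.0021],"turn":[0.005,0.031,-0.015]},
    {"linear":[-0.0039,0.0234,-0.0024],"turn":[0.006,0.032,-0.016]},
    {"linear":[-0.0042,0.0233,-0.0027],"turn":[0.006,0.031,-0.015]},
    {"linear":[-0.0044,0.0233,-0.0029],"turn":[0.007,0.032,-0.015]},
    {"linear":[0,0,0],"turn":[0,0,0]},
    {"linear":[0,0,0],"turn":[0,0,0]},
  ],
)

```text
clock: 10.57
tcp_pos: [555.9, -156.9, 210.0]
ee_rot: [-0.036, 0.964, 0.154, 0.214]
contact_force: [-0.3, 0.3, -1.8]
gripper_width: 45.3
gripper_force: 47.6
```

Emit:
play_rows(
  commands=[
    {"linear":[0,0,0],"turn":[0,0,0]},
    {"linear":[0,0,0],"turn":[0,0,0]},
  ],
)

```text
clock: 10.73
tcp_pos: [557.0, -154.6, 211.7]
ee_rot: [-0.035, 0.963, 0.156, 0.215]
contact_force: [0.1, 0.3, -1.7]
gripper_width: 45.3
gripper_force: 47.6
```

Run:
```python
from h import *
L=np.array([717.7,-102.4,310.7]);ro=pose(18.3-180,-25);x=ro[:,0]
tcp=L-120*x-ro@np.array([16.5,0,-19]);p,r=now();s=manip.get_state()
print(p,tcp,(tcp-p),s['clock'],s['joint_positions'].round(2))
rows([(tcp,18.3-180,-25,8)])
```

```text
[ 556.99118408 -154.61382984  211.71144747] [ 607.86925881 -138.72304481  235.79275932] [50.87807474 15.89078503 24.08131184] 10.7333 [-0.56 -0.08  1.64  0.35  1.31  0.65]
[{"linear": [0.0073, 0.0001, 0.0001], "turn": [-0.001, -0.0, 0.0]}, {"linear": [0.0073, 0.0001, 0.0001], "turn": [0.0, -0.001, 0.0]}, {"linear": [0.0073, 0.0002, 0.0001], "turn": [0.0, 0.0, 0.0]}, {"linear": [0.0073, 0.0001, 0.0001], "turn": [0.0, -0.0, 0.001]}, {"linear": [0.0073, 0.0001, 0.0001], "turn": [-0.0, -0.001, -0.0]}, {"linear": [0.0074, 0.0001, 0.0001], "turn": [-0.0, 0.0, -0.0]}, {"linear": [0.0073, 0.0001, 0.0001], "turn": [-0.0, -0.0, -0.0]}, {"linear": [0.0073, 0.0001, 0.0001], "turn": [-0.0, -0.001, 0.0]}]
```

Emit:
play_rows(
  commands=[
    {"linear":[0.0073,0.0001,0.0001],"turn":[0,0,0]},
    {"linear":[0.0073,0.0001,0.0001],"turn":[0,0,0]},
    {"linear":[0.0073,0.0001,0.0001],"turn":[0,0,0]},
    {"linear":[0.0073,0.0001,0.0001],"turn":[0,0,0]},
    {"linear":[0.0073,0.0001,0.0001],"turn":[0,0,0]},
    {"linear":[0.0073,0.0001,0.0001],"turn":[0,0,0]},
    {"linear":[0.0073,0.0001,0.0001],"turn":[0,0,0]},
    {"linear":[0.0073,0.0001,0.0001],"turn":[0,0,0]},
  ],
)

```text
clock: 11.4
tcp_pos: [608.7, -139.5, 237.0]
ee_rot: [-0.034, 0.963, 0.156, 0.216]
contact_force: [0.4, 0.3, -1.3]
gripper_width: 45.7
gripper_force: 47.6
```

Emit:
play_rows(
  commands=[
    {"linear":[0,0,0],"turn":[0,0,0]},
    {"linear":[0,0,0],"turn":[0,0,0]},
    {"linear":[0,0,0],"turn":[0,0,0]},
    {"linear":[0,0,0],"turn":[0,0,0]},
    {"linear":[0,0,0],"turn":[0,0,0]},
    {"linear":[0,0,0],"turn":[0,0,0]},
  ],
)

```text
clock: 11.9
tcp_pos: [607.7, -140.0, 236.6]
ee_rot: [-0.034, 0.963, 0.155, 0.215]
contact_force: [-0.3, 0.3, -1.4]
gripper_width: 45.7
gripper_force: 47.6
```

Run:
```python
from h import *
L=np.array([717.7,-102.4,310.7]);ro=pose(18.3-180,-25);x=ro[:,0]
tcp=L-120*x-ro@np.array([16.5,0,-19]);p,r=now();st=manip.get_state()
print(p-tcp,np.degrees(R.from_matrix(ro.T@r).as_rotvec()),st['clock'],abs(st['qd']).max(),st['gripper_force'])
im=manip.read_camera('wrist');s=manip.read_camera('scene');t=manip.read_camera('top')
S=manip.calibration('scene');T=manip.calibration('top')
u=proj(S,L-60*x).astype(int);v=proj(T,L-60*x).astype(int)
o=np.vstack([np.hstack([crop(s,u[0]-40,u[1]-30,80,60,5),crop(t,v[0]-40,v[1]-30,80,60,5)]),np.hstack([cv2.resize(im,(400,300)),np.zeros((300,400,3),'uint8')])])[:,:,::-1]
cv2.imwrite('pics/w6.png',np.clip(o*1.4,0,255).astype('uint8'))
```

```text
[-0.18543608 -1.24581152  0.82899378] [-0.03913947  0.20646138 -0.01376237] 11.9 0.0012552515732595195 47.560545802116394
```

View pics/w6.png

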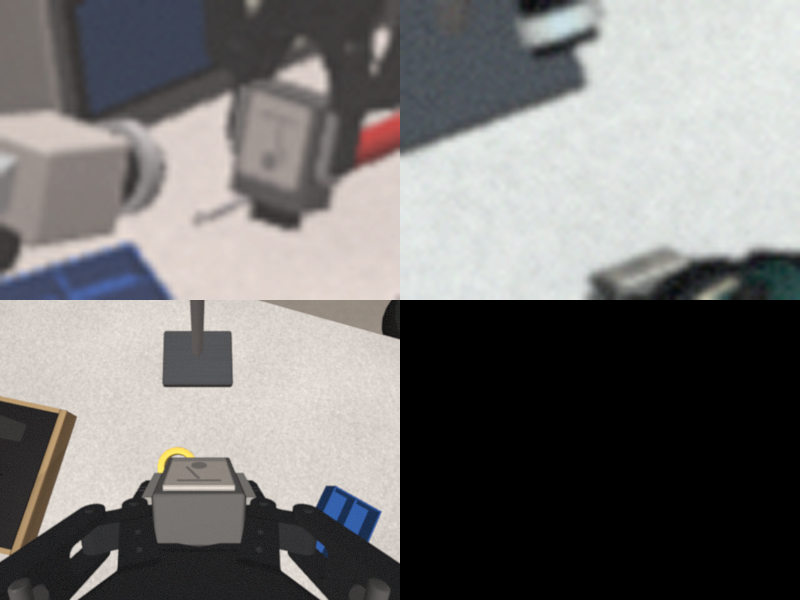

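The meter is held square in front of the lens, with nothing touching the window. The TCP is within 1.5 mm and 0.3° of its target and still, so I'm handing in.

```bash
python3 -c "
from station import manip
print(manip.job_done())"
```

```text
the job is handed in; nothing more can be done
None
```

The meter is out of its socket and held still at the camera's focus point, dial square to the lens, with the gripper within about 1.5 mm and 0.3° of its target pose; I handed the job in at about 12 s, and no verdict was returned.

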